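# Turn the washed cup and glass over to drain on the rack

### The job

The blue cup and the small clear tea glass stand on the worktop mouth up; turn both upside down and stand them mouth down and wholly on the slatted drying rack, where an espresso cup is already draining. To turn one over, you can lay it on its side on the small two-rod rest and take hold of it again. Set them down gently and do not shift or knock over any of the other things.

Things in the scene. Friction and masses are not known exactly. Their poses are not given: they have to be found in the camera images.
- blue_cup: plain blue stoneware cup without a handle, open at the top, 75 mm tall, about 0.16 kg, starts upright. Origin at the centre of its foot, own +z points out of the mouth. Outer diameter 52 mm near the foot, 57 mm at 35 mm height, 62 mm at the rim; wall 3.5 mm; centre of mass about 33 mm above the foot. Upside down on the rack its origin is on top, 99 mm above the worktop
- tea_glass: small clear tea glass, open at the top, 61 mm tall, about 0.07 kg, starts upright. Origin at the centre of its foot, own +z points out of the mouth. Outer diameter 36 mm at the foot, widening evenly to 48 mm at the rim; centre of mass 26 mm above the foot. Upside down on the rack its origin is on top, 85 mm above the worktop
- rack: drying rack of nine light bamboo slats, fixed; flat top 179 mm (its own x) by 240 mm (its own y, along the slats), 24 mm above the worktop. Origin at worktop height under the centre of the rack
- rest: fixed two-rod bottle rest: a cup laid along the steel rods cannot roll. Rods along own y, 104 mm long, 10 mm thick, centres at own x -14 and +14 mm, tops 27 mm above the worktop; dark wooden feet 44 mm wide. Lying wholly on the rods, the blue cup's axis rises from 49 mm above the worktop at the foot end to 55 mm at the mouth, the tea glass's from 40 to 47 mm. Origin at worktop height under its centre
- citrus_press: grey citrus press on the worktop behind the work, fixed, never moved; its column is about 0.37 m high and its lever with a black grip reaches forward, towards the robot, to 65 mm in front of the origin, between 270 and 370 mm above the worktop. Origin under the press. The fronts of the wall cupboards stand 60 mm nearer the robot than the origin, their underside 610 mm above the worktop
- espresso_cup: small off-white espresso cup with coloured stripes, upside down on the drying rack; bowl 60 mm across, 49 mm high, loop handle to one side. Origin on its upturned foot, 73 mm above the worktop; the bowl's centre lies 12 mm from it along the cup's own +y, the end of the handle 42 mm along its own -y. Loose; leave it alone
- spice_1: spice jar with green lid, 46 mm across, 106 mm tall, upright; origin at the centre of its underside. Loose bystander
- salt_shaker: glass salt shaker with grey cap, 44 mm across, 90 mm tall, upright; origin at the centre of its underside. Loose bystander
- tin_small: small red tin, 57 mm across, 72 mm tall, upright; origin at the centre of its underside. Loose bystander
- sardine_tin: flat tan-sided oblong tin, 63 x 105 x 25 mm (its own x, y, z); origin at the centre of its underside. Loose bystander
- lemon_half_1: half lemon lying with its cut face up, 60 mm across, 31 mm high; origin at the centre of its underside. Loose bystander
- tape_roll: roll of tan tape lying flat, 96 mm across, 25 mm high; origin at the centre of its underside. Loose bystander
There are look-alikes about, which are no part of the job. What is shaped like the tea_glass but green or orange is not meant.

How it is judged:
At the end, for the whole second after the job is handed in: Blue cup and tea glass both stand upside down (within 8 degrees), at rest on the rack's slats, the whole mouth on the rack (2 mm allowed over its edge); the espresso cup and all other things have moved less than 30 mm (angle between each of blue_cup, tea_glass's own z axis and vertical above 3 rad and x of blue_cup in the frame of rack between -0.06 and 0.06 m and y of blue_cup in the frame of rack between -0.091 and 0.091 m and contact force between each of blue_cup, tea_glass and rack above 0.1 N and linear speed of each of blue_cup, tea_glass below 0.02 m/s and angular speed of each of blue_cup, tea_glass below 0.2 rad/s and x of tea_glass in the frame of rack between -0.067 and 0.067 m and y of tea_glass in the frame of rack between -0.097 and 0.097 m and height (world z) of blue_cup between 0.095 and 0.103 m and height (world z) of tea_glass between 0.08 and 0.089 m and distance of each of espresso_cup, spice_1, salt_shaker, tin_small, sardine_tin, lemon_half_1, tape_roll from where it was at the start of the episode below 0.03 m); the robot touches nothing.
It fails at once if the blue cup or the tea glass strikes or is pressed on the rack or the rest with more than 40 N (contact force between any of blue_cup, tea_glass and rack above 40 N or contact force between any of blue_cup, tea_glass and rest above 40 N).
It fails at once if a bystander or the espresso cup is shifted by more than 30 mm (distance of any of espresso_cup, spice_1, salt_shaker, tin_small, sardine_tin, lemon_half_1, tape_roll from where it was at the start of the episode above 0.03 m).
It also fails if it takes over 72 s, if anything falls off the work surface, if the arm or the gripper's body presses on something with over 40 N, if the wrist force passes 120 N, or if a joint passes its speed limit or range.

### The arm

A 6-joint arm with a two-finger parallel gripper is mounted at the origin on a cart in front of the work surface, level with it; the furniture and walls round the work are solid. World frame = base frame: x ahead of the robot, y to its left, z up, the work surface at z = 0. Lengths are in m, angles in rad, forces in N, time in s.
With the tool pointing down it reaches from about 0.35 to 0.725 m from the base axis. Payload 4.3 kg.
Tool frame: the origin (TCP) lies on the centre line of the jaws, within the pads' length; the fingertips stand 25 mm ahead of it and the grasp point (between the pads) lies 6 mm ahead of it; z points along the fingers, y is the line along which they close (so a half turn about z gives the same grasp; the last joint's range is limited). The gripper opens to 85 mm and grips with 20 to 120 N. Pads are 22 mm wide; open, the fingers measure 114 mm over their backs; the gripper's body (76 mm by 85 mm) begins 54 mm behind the grasp point. The pads swing forward as they close: fully open they stand 13 mm farther back than shut.
Start: joints at [-1.264, 0.377, 0.081, 1.274, 0, 1.46], TCP at [0.233, -0.526, 0.256] pointing down, gripper open.
Joint ranges: [-2.72, 2.72], [-0.84, 1.66], [-1.02, 1.22], [-1.77, 2.12], [-1.37, 1.28], [-3.14, 3.14]. Speed limits (rad/s): [2.57, 2.57, 3.14, 3.14, 3.14, 3.14].

### API

Orientations are given as [roll, pitch, yaw] about the fixed x, y, z axes, in that order (R = Rz(yaw) Ry(pitch) Rx(roll)).
In Python, from bench import * gives the robot as it stands. Calls block until the motion is done:
- movep(position, orientation): joint-space move of the TCP to a pose.
- move_l(position, rotation=None, speed=0.15, until_force=None): straight line of the TCP; rotation=None keeps the orientation; speed is the mean speed in m/s. With until_force (N) it stops when the force on the tool has changed by that much, and returns True; else False.
- move_joints(angles): joint-space move.
- gripper_to(opening, newtons=None): finger opening in m; newtons is the grip in N (None keeps the last); returns when the fingers have stopped.
- sleep(seconds).
- solve_ik(position, orientation): joint angles nearest the present ones, or None.
- camera(name): name is "scene" or "top" or "wrist"; returns the picture (420x560x3 uint8, red, green, blue); there is no depth.
- camera_params(name): a dict with "K" (3x3 intrinsics, pixels), "world_to_cam" (4x4, takes a point from world to camera coordinates). Camera axes: x right, y down, z forward; pixel columns grow to the right and rows downward; lengths in m; the calibration is good to about 2 mm. A picture is of the moment at which its call begins: read the wrist's pose just before it. camera_params takes no time and is no camera call; for the wrist camera it gives the pose at the moment of the call.
A pose or a line that the arm cannot do raises Unreachable and nothing moves.
- close_job(): hands the job in; it is judged then, once.
Readings, each from a call of its own:
- current_t(): time.
- current_joints(): joint angles.
- current_dq(): joint speeds.
- current_joint_efforts(): joint torques, N m.
- current_position(): TCP position.
- current_tcp_rot(): TCP orientation.
- current_contact_force(): force on the tool from outside, world axes, zero at the start.
- current_torque(): the same for the moment, N m.
- current_gripper_width(): finger opening in m.
- current_finger_force(): force on a finger pad.
Only numpy, scipy, OpenCV 4.12 (cv2) and the standard library are available. Lean on these libraries where they do the work, as an engineer would, in place of code of your own. Each camera call takes 0.05 s, during which the arm holds its last target. There are 200 camera calls.

## Working session

There is one attempt and no reset: what is moved stays moved. The work goes in short steps, each a Python script; the robot and the scene stay as the last script left them, time stands still between calls to the robot, and variables do not carry over. Pictures are saved under pics/ and viewed, at most 10 in all, crops included, and the job is handed in when it is done.

```bash
mkdir -p pics; ls; python3 - <<'E'
from bench import *
import cv2,numpy as np
for n in("scene","top"):
    cv2.imwrite(f"pics/{n}0.png",camera(n)[:,:,::-1]); p=camera_params(n); print(n,p["K"],np.round(p["world_to_cam"],3))
print(current_t(),current_tcp_rot())
E
```

```text
pics
scene [[404.8870256    0.         289.95279874]
 [  0.         404.8870256  204.56400052]
 [  0.           0.           1.        ]] [[ 0.706 -0.709  0.005 -0.491]
 [-0.341 -0.346 -0.874  0.195]
 [ 0.621  0.615 -0.486  1.101]
 [ 0.     0.     0.     1.   ]]
top [[423.97460088   0.         285.21315568]
 [  0.         423.97460088 209.92962331]
 [  0.           0.           1.        ]] [[-0.005 -1.    -0.011 -0.14 ]
 [-0.992  0.006 -0.125  0.568]
 [ 0.126  0.011 -0.992  1.483]
 [ 0.     0.     0.     1.   ]]
0.1 [-3.13976442e+00 -2.34291854e-04  4.16760185e-01]
```

View pics/scene0.png

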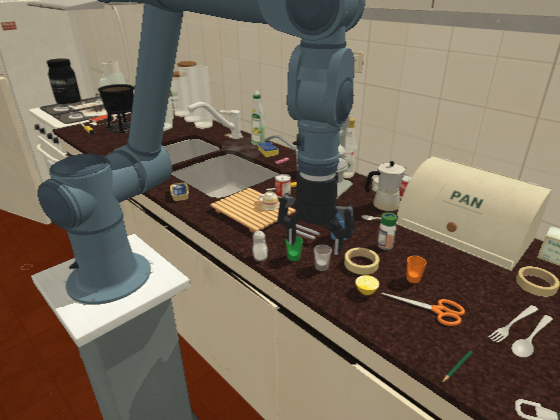

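View pics/top0.png

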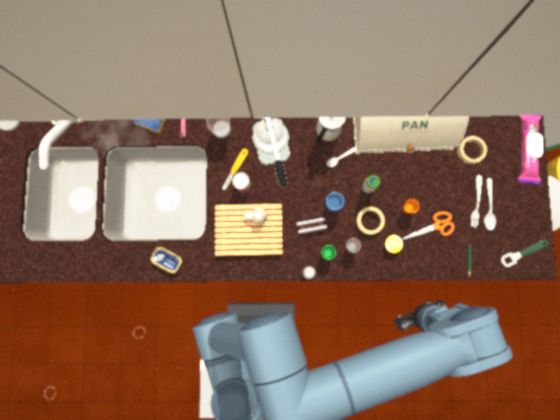

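Scene view: the clear glass is at (322,258), with the green (294,248) and orange (415,268) ones as look-alikes. Top view: blue cup (335,201), clear glass (353,245), green glass (329,253), orange glass (411,206), rest (311,226), rack (249,230), espresso cup (256,215), press lever (280,172), tape roll (371,221), salt shaker (309,272), lemon (394,243). I choose blue (335,201) and clear (353,245), and will check both in a close crop.

```bash
python3 - <<'E'
import cv2
im=cv2.imread("pics/top0.png")[150:285,205:405]
cv2.imwrite("pics/crop1.png",cv2.resize(im,None,fx=4,fy=4,interpolation=cv2.INTER_CUBIC))
E
cat > h.py <<'E'
from bench import *
import numpy as np,cv2
from scipy.spatial.transform import Rotation as R
def ray(n,u,v,z,p=None):
    p=p or camera_params(n); W=np.array(p["world_to_cam"]); r=W[:3,:3].T
    o=-r@W[:3,3]; d=r@np.linalg.inv(p["K"])@[u,v,1]
    return o+d*(z-o[2])/d[2]
E
python3 - <<'E'
from h import *
for n,u,v,z in [("blue",335,201,.075),("glass",353,245,.061),("green",329,253,.061),("rest",311,226,.027),("rack",249,230,.024),("esp",256,215,.073),("lever",280,172,.32),("tape",371,221,.025),("salt",309,272,.09),("spice",371,184,.106),("lemon",394,243,.03),("tin",241,181,.072)]:
    print(n,np.round(ray("top",u,v,z),3))
E
```

```text
blue [ 0.592 -0.317  0.075]
glass [ 0.44  -0.378  0.061]
green [ 0.412 -0.294  0.061]
rest [ 0.51  -0.235  0.027]
rack [ 0.497 -0.012  0.024]
esp [ 0.545 -0.041  0.073]
lever [ 0.644 -0.131  0.32 ]
tape [ 0.527 -0.45   0.025]
salt [ 0.348 -0.223  0.09 ]
spice [ 0.646 -0.438  0.106]
lemon [ 0.447 -0.528  0.03 ]
tin [0.666 0.012 0.072]
```

View pics/crop1.png

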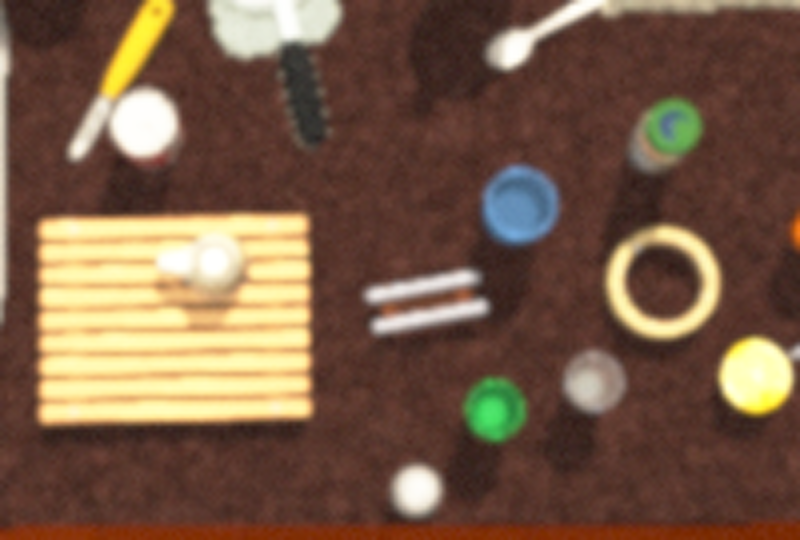

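Crop confirms it: blue cup (520,205), the clear, colourless glass (594,381), green look-alike (495,409), rods from (370,295)/(377,326) to (476,277)/(487,307), espresso bowl (215,262) with its handle to the left. 

Plan: grip tilted down by a and roll 180° about the tool axis, so the cup lies on the rods. Regrip from the opposite heading and roll again to get it mouth down. First I check reachability.

```bash
cat >> h.py <<'E'
def ori(psi,a,flip=0):
    """tool heading psi, a below horizontal, closing line level (deg)"""
    p,t=np.radians([psi,a]); z=np.array([np.cos(p)*np.cos(t),np.sin(p)*np.cos(t),-np.sin(t)])
    y=np.array([-np.sin(p),np.cos(p),0])*(-1 if flip else 1)
    return R.from_matrix(np.c_[np.cross(y,z),y,z])
def tcp(g,r): return np.array(g)-0.006*r.as_matrix()[:,2]
def ik(g,psi,a,flip):
    r=ori(psi,a,flip); return solve_ik(list(tcp(g,r)),list(r.as_euler("xyz")))
E
python3 - <<'E'
from h import *
P=dict(rest=(.51,-.235,.052),blue=(.592,-.317,.04),glass=(.44,-.378,.032),rackB=(.455,-.085,.059),rackG=(.455,.035,.055))
for k,g in P.items():
    for a in (0,30,45,60,75):
        s=[]
        for psi in ([-80.3,99.7] if k=="rest" else range(-180,180,20)):
            f=[i for i in(0,1) if ik(g,psi,a,i) is not None]
            if f: s.append((psi,f))
        print(k,a,*[f"{p}:{''.join(map(str,f))}" for p,f in s])
E
```

```text
rest 0
rest 30 -80.3:01 99.7:01
rest 45 -80.3:01 99.7:01
rest 60 -80.3:01 99.7:01
rest 75 -80.3:01 99.7:01
blue 0
blue 30 -120:01 -100:01 -80:01 -60:01 0:01 20:01 40:01 60:01
blue 45 -140:01 -120:01 -100:01 -80:01 -60:01 -40:01 -20:01 0:01 20:01 40:01 60:01 80:01
blue 60 -180:01 -160:01 -140:01 -120:01 -100:01 -80:01 -60:01 -40:01 -20:01 0:01 20:01 40:01 60:01 80:01 100:01 120:01
blue 75 -180:01 -160:01 -140:01 -120:01 -100:01 -80:01 -60:01 -40:01 -20:01 0:01 20:01 40:01 60:01 80:01 100:01 120:01 140:01 160:01
glass 0 -120:01 40:01
glass 30 -160:01 -140:01 -120:01 -100:01 0:01 20:01 40:01 60:01 80:01
glass 45 -180:01 -160:01 -140:01 -120:01 -100:01 -80:01 0:01 20:01 40:01 60:01 80:01 100:01 120:01 160:01
glass 60 -180:01 -160:01 -140:01 -120:01 -100:01 -80:01 -60:01 -40:01 -20:01 0:01 20:01 40:01 60:01 80:01 100:01 120:01 140:01 160:01
glass 75 -180:01 -160:01 -140:01 -120:01 -100:01 -80:01 -60:01 -40:01 -20:01 0:01 20:01 40:01 60:01 80:01 100:01 120:01 140:01 160:01
rackB 0 -100:01 60:01 80:01
rackB 30 -180:01 -160:01 -140:01 -120:01 -100:01 -80:01 40:01 60:01 80:01 100:01 120:01 14
[... 284 characters left out ...]
 -60:01 -40:01 -20:01 0:01 20:01 40:01 60:01 80:01 100:01 120:01 140:01 160:01
rackG 0 -100:01 -80:01 80:01 100:01
rackG 30 -180:01 -160:01 -140:01 -120:01 -100:01 -80:01 -60:01 60:01 80:01 100:01 120:01 140:01 160:01
rackG 45 -180:01 -160:01 -140:01 -120:01 -100:01 -80:01 -60:01 60:01 80:01 100:01 120:01 140:01 160:01
rackG 60 -180:01 -160:01 -140:01 -120:01 -100:01 -80:01 -60:01 -40:01 40:01 60:01 80:01 100:01 120:01 140:01 160:01
rackG 75 -180:01 -160:01 -140:01 -120:01 -100:01 -80:01 -60:01 -40:01 -20:01 0:01 20:01 40:01 60:01 80:01 100:01 120:01 140:01 160:01<sys>:0: UserWarning: Gimbal lock detected. Setting third angle to zero since it is not possible to uniquely determine all angles.
```

```bash
python3 - <<'E'
from h import *
t=current_t()
r=ori(20,88); movep([.48,-.31,.30],list(r.as_euler("xyz")))
p=camera_params("wrist"); im=camera("wrist")
np.savez("w1.npz",K=p["K"],W=p["world_to_cam"]); cv2.imwrite("pics/w1.png",im[:,:,::-1])
print(current_t()-t,current_position(),current_joints())
E
```

```text
2.1999999999999997 [ 0.47977895 -0.31028578  0.29990007] [-0.70026478  0.34672655  0.14794637  1.3547864   0.03014988 -1.04828153]
```

View pics/w1.png

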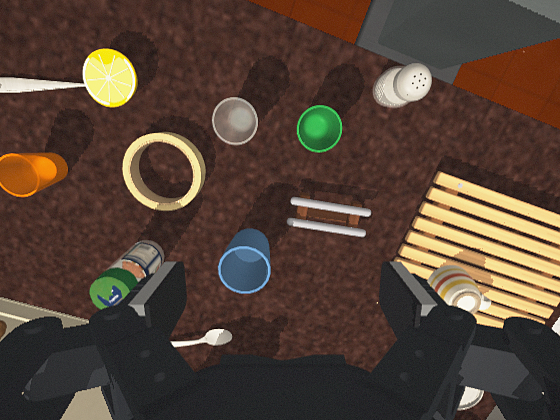

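Wrist view: blue rim centred at (245,270), clear glass rim at (235,121), green glass (320,128), rod ends (293,201)/(369,213) and (290,222)/(364,233), near right rack corner (439,173), espresso foot (467,300).

```bash
python3 - <<'E'
from h import *
d=np.load("w1.npz"); p=dict(K=d["K"],world_to_cam=d["W"])
im=cv2.imread("pics/w1.png"); hsv=cv2.cvtColor(im,cv2.COLOR_BGR2HSV)
m=cv2.inRange(hsv,(100,90,60),(115,255,255)); m[:,:180]=0;m[:,320:]=0
ys,xs=np.nonzero(m); print("blue mask",xs.min(),xs.max(),ys.min(),ys.max())
for n,u,v,z in [("blue",245,270,.075),("glass",235,121,.061),("r1a",293,201,.025),("r1b",369,213,.025),("r2a",290,222,.025),("r2b",364,233,.025),("rackcorner",439,173,.024),("esp",467,300,.073),("green",320,128,.061),("tape",164,168,.025),("spice",114,289,.106)]:
    print(n,np.round(ray("",u,v,z,p),3))
print("top rack corners")
for u,v in [(38,216),(308,213),(312,417),(40,424)]: print(np.round(ray("top",205+u/4,150+v/4,.024),3))
for n,u,v,z in [("blue",520,205,.075),("glass",594,381,.061),("rest",427.5,301,.025),("espbowl",215,262,.07)]: print(n,np.round(ray("top",205+u/4,150+v/4,z),3))
E
```

```text
blue mask 218 270 229 293
blue [ 0.595 -0.315  0.075]
glass [ 0.44  -0.378  0.061]
r1a [ 0.51  -0.286  0.025]
r1b [ 0.492 -0.19   0.025]
r2a [ 0.537 -0.28   0.025]
r2b [ 0.519 -0.185  0.025]
rackcorner [ 0.417 -0.131  0.024]
esp [ 0.543 -0.051  0.073]
green [ 0.416 -0.291  0.061]
tape [ 0.524 -0.447  0.025]
spice [ 0.648 -0.443  0.106]
top rack corners
[0.592 0.113 0.024]
[ 0.593 -0.131  0.024]
[ 0.41  -0.134  0.024]
[0.405 0.108 0.024]
blue [ 0.592 -0.317  0.075]
glass [ 0.439 -0.38   0.061]
rest [ 0.513 -0.238  0.025]
espbowl [ 0.544 -0.051  0.07 ]
```

```bash
python3 - <<'E'
from h import *
for n,g,psi,a in [("pickB",(.594,-.316,.04),20,45),("pickB",(.594,-.316,.04),40,45),("restB",(.514,-.236,.052),100.5,49.6),("re",(.514,-.236,.052),-79.5,48),("placeB",(.451,-.09,.06),-79,37.4),("pickG",(.44,-.379,.031),70,45),("placeG",(.451,.035,.056),-79,36)]:
    for f in(0,1):
        for dz in (0,.12):
            q=ik(np.add(g,(0,0,dz)),psi,a,f); print(n,psi,f,dz,None if q is None else np.round(q,2))
E
```

```text
pickB 20 0 0 [-0.88  0.56 -0.52  0.17  0.73 -1.11]
pickB 20 0 0.12 [-0.88  0.39 -0.41  0.45  0.73 -1.11]
pickB 20 1 0 [-0.88  0.56 -0.52  0.17  0.73  2.03]
pickB 20 1 0.12 [-0.88  0.39 -0.41  0.45  0.73  2.03]
pickB 40 0 0 [-0.9   0.72 -0.17  0.71  0.78 -1.61]
pickB 40 0 0.12 [-0.9   0.59 -0.05  0.96  0.78 -1.61]
pickB 40 1 0 [-0.9   0.72 -0.17  0.71  0.78  1.53]
pickB 40 1 0.12 [-0.9   0.59 -0.05  0.96  0.78  1.53]
restB 100.5 0 0 [-0.75  0.96  0.37  1.57  0.4  -2.63]
restB 100.5 0 0.12 [-0.75  0.88  0.51  1.8   0.4  -2.63]
restB 100.5 1 0 [-0.75  0.96  0.37  1.57  0.4   0.52]
restB 100.5 1 0.12 [-0.75  0.88  0.51  1.8   0.4   0.52]
re -79.5 0 0 [-0.22  0.42 -0.72  0.1  -0.66  1.04]
re -79.5 0 0.12 [-0.22  0.23 -0.58  0.42 -0.66  1.04]
re -79.5 1 0 [-0.22  0.42 -0.72  0.1  -0.66 -2.1 ]
re -79.5 1 0.12 [-0.22  0.23 -0.58  0.42 -0.66 -2.1 ]
placeB -79 0 0 [ 0.18  0.45 -0.75  0.35 -0.92  1.55]
placeB -79 0 0.12 [ 0.18  0.24 -0.63  0.68 -0.92  1.55]
placeB -79 1 0 [ 0.18  0.45 -0.75  0.35 -0.92 -1.59]
placeB -79 1 0.12 [ 0.18  0.24 -0.63  0.68 -0.92 -1.59]
pickG 70 0 0 [-1.09  0.98  0.29  1.48  0.55 -2.48]
pickG 70 0 0.12 [-1.09  0.87  0.4   1.7   0.55 -2.48]
pickG 70 1 0 [-1.09  0.98  0.29  1.48  0.55  0.66]
pickG 70 1 0.12 [-1.09  0.87  0.4   1.7   0.55  0.66]
placeG -79 0 0 [ 0.45  0.62 -0.48  0.81 -0.9   1.99]
placeG -79 0 0.12 [ 0.45  0.44 -0.38  1.09 -0.9   1.99]
placeG -79 1 0 [ 0.45  0.62 -0.48  0.81 -0.9  -1.15]
placeG -79 1 0.12 [ 0.45  0.44 -0.38  1.09 -0.9  -1.15]
```

```bash
cat >> h.py <<'E'
REST=np.array([.514,-.236,0]); PSI=100.5
def pose(g,psi,a,f):
    r=ori(psi,a,f); return list(tcp(g,r)),list(r.as_euler("xyz"))
def back(g,psi,a,d): return np.array(g)-d*ori(psi,a).as_matrix()[:,2]
def pick(g,psi,a,f,op,N,lift=.13):
    gripper_to(op); movep(*pose(back(g,psi,a,.11),psi,a,f)); move_l(*pose(g,psi,a,f),speed=.12)
    gripper_to(0.02,N); print("grip",current_gripper_width(),current_finger_force())
    p=pose(np.add(g,(0,0,lift)),psi,a,f); move_l(*p,speed=.15); print("lifted",current_gripper_width(),current_t())
def put(g,psi,a,f,op,dz=.10,F=2.5):
    """come down on g from dz above, on contact open and back off along the tool"""
    movep(*pose(np.add(g,(0,0,dz)),psi,a,f)); move_l(*pose(np.add(g,(0,0,.012)),psi,a,f),speed=.1); sleep(.2)
    hit=move_l(*pose(np.add(g,(0,0,-.008)),psi,a,f),speed=.015,until_force=F)
    print("put",hit,np.round(current_position()-pose(g,psi,a,f)[0],4),np.round(current_contact_force(),1),current_gripper_width())
    gripper_to(op); p=current_position()-.12*ori(psi,a).as_matrix()[:,2]; move_l(list(p),speed=.12); print("t",current_t())
E
python3 - <<'E'
from h import *
pick((.594,-.316,.041),20,45,0,.08,35)
print(np.round(current_contact_force(),1))
put(REST+[0,0,.0525],PSI,49.6,1,.08)
cv2.imwrite("pics/s2.png",camera("scene")[150:350,180:400,::-1].repeat(2,0).repeat(2,1))
E
```

```text
grip 0.05757778210130519 37.2233542057802
lifted 0.05816246473631565 5.8
[ 0.   0.5 -0.8]
put True [-0.0002 -0.      0.0017] [ 0.8 -1.7  3.3] 0.05759642056422249
t 10.7417
```

View pics/s2.png

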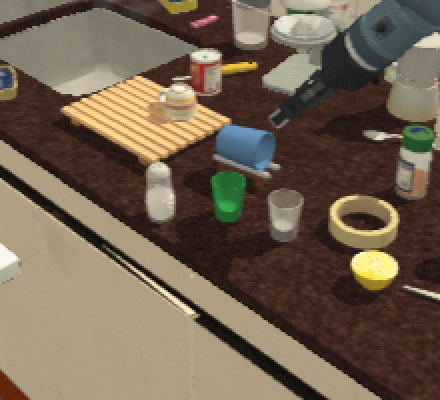

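The blue cup lies along the rods at (245,148), mouth to the right, and nothing else moved. Next: regrip it from the other heading and place it on the rack.

```bash
cat >> h.py <<'E'
def swap(z,b):
    p=current_position(); move_l([p[0],p[1],p[2]+.08],speed=.2)
    movep(*pose(back(REST+[0,0,z],PSI-180,b,.11)+[0,0,.1],PSI-180,b,0))
E
python3 - <<'E'
from h import *
swap(.0525,48)
pick(REST+[0,0,.0525],PSI-180,48,0,.08,35)
put((.451,-.09,.058),-79,90-48-4.6,1,.076)
cv2.imwrite("pics/s3.png",camera("scene")[150:350,180:400,::-1].repeat(2,0).repeat(2,1))
E
```

```text
Traceback (most recent call last):
  File "h.py", line 31, in swap
    p=current_position(); move_l([p[0],p[1],p[2]+.08],speed=.2)
                          ~~~~~~^^^^^^^^^^^^^^^^^^^^^^^^^^^^^^^
bench.Unreachable: the arm cannot follow that straight line within its joint ranges
```

```bash
cat >> h.py <<'E'
def swap(z,b):
    movep(*pose((.50,-.31,.27),PSI,85,1))
    movep(*pose(back(REST+[0,0,z],PSI-180,b,.11)+[0,0,.1],PSI-180,b,0))
E
python3 - <<'E'
from h import *
swap(.0525,48)
pick(REST+[0,0,.0525],PSI-180,48,0,.08,35)
put((.451,-.09,.058),-79,90-48-4.6,1,.076)
cv2.imwrite("pics/s3.png",camera("scene")[150:350,180:400,::-1].repeat(2,0).repeat(2,1))
E
```

```text
grip 0.05642930540208976 36.14433311329776
lifted 0.05705665018711204 15.4167
put True [-0.0001 -0.0002  0.001 ] [0.1 1.7 3.9] 0.05635144259312104
t 21.1833
```

View pics/s3.png

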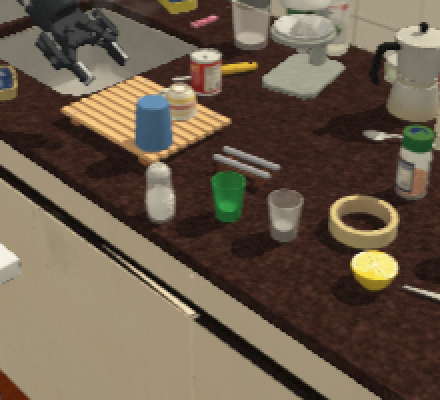

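Blue stands mouth down at (154,125) on the near right part of the rack; the espresso cup and the rest are undisturbed. Now the glass, gripped 5 mm shallower so the fingertips stay clear of the rest's feet.

```bash
python3 - <<'E'
from h import *
s=.005
movep(*pose((.43,-.02,.30),-79,80,1))
movep(*pose((.44,-.35,.26),70,75,0))
pick(back((.44,-.379,.034),80,45,s),80,45,0,.07,22)
put(back(REST+[0,0,.044],PSI,51.5,s),PSI,51.5,1,.07)
cv2.imwrite("pics/s4.png",camera("scene")[150:350,180:400,::-1].repeat(2,0).repeat(2,1))
E
```

```text
grip 0.04418076724665624 21.76916443949949
lifted 0.04407463307993243 26.7583
put True [0.     0.     0.0023] [-0.  -1.6  3.9] 0.0445956941253024
t 32.9167
```

View pics/s4.png

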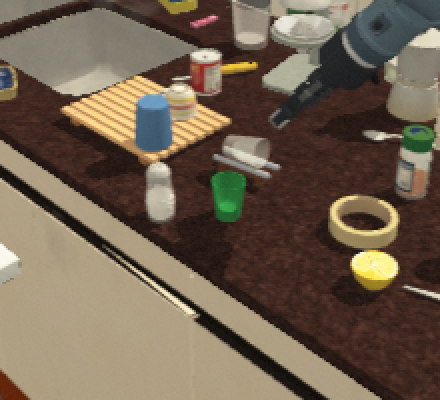

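The glass lies along the rods at (247,150), mouth to the right, nothing disturbed. I place it with a higher pass over the blue cup.

```bash
python3 - <<'E'
from h import *
s=.005; c=90-48-6.5
swap(.044,48)
pick(back(REST+[0,0,.044],PSI-180,48,s),PSI-180,48,0,.07,22,lift=.19)
put(back((.451,.035,.051),-79,c,s),-79,c,1,.068,dz=.17)
cv2.imwrite("pics/s5.png",camera("scene")[150:350,180:400,::-1].repeat(2,0).repeat(2,1))
movep(*pose((.43,.15,.30),-79,80,1)); sleep(.3)
cv2.imwrite("pics/t5.png",cv2.resize(camera("top")[150:285,205:405,::-1],None,fx=4,fy=4,interpolation=cv2.INTER_CUBIC)); print(current_t())
E
```

```text
grip 0.04345237857250173 21.89639032949799
lifted 0.043464725381309896 37.9583
put True [-0.     -0.      0.0001] [0.6 1.8 3.2] 0.04306072604799494
t 44.1167
45.2583
```

View pics/s5.png

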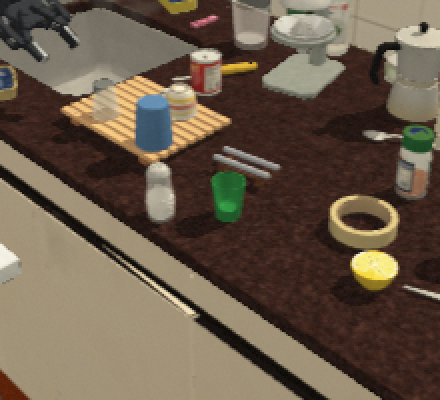

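View pics/t5.png

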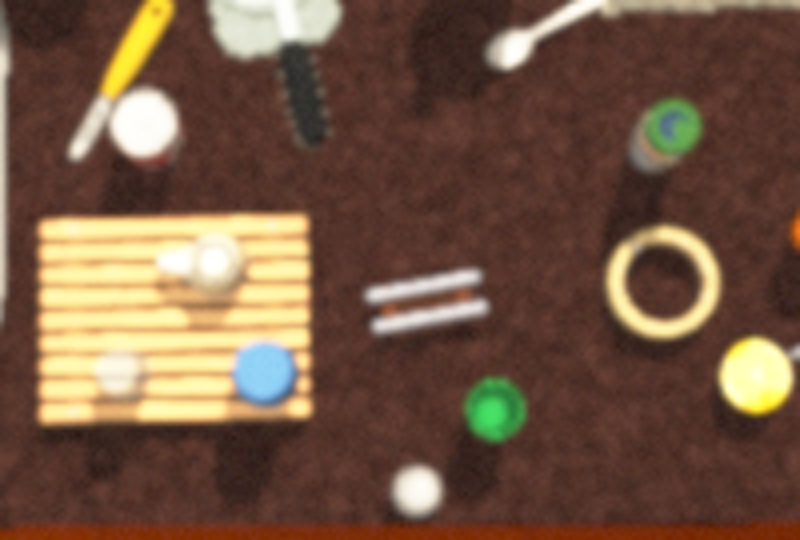

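Scene: glass mouth down at (104,100) and blue cup at (154,125), both on the rack. Top: glass foot (118,372), blue foot (264,371), both inside the rack outline; the espresso cup and all bystanders sit at their earlier pixels.

```bash
python3 - <<'E'
from h import *
b=ray("top",205+264/4,150+371/4,.099)-[.501,-.012,0]; g=ray("top",205+118/4,150+372/4,.085)-[.501,-.012,0]
print(b,g)
if abs(b[0])<.058 and abs(b[1])<.089 and abs(g[0])<.065 and abs(g[1])<.095: print(close_job())
E
```

```text
[-0.05387488 -0.0827098   0.099     ] [-0.05336137  0.0432262   0.085     ]
the job is handed in; nothing more can be done
None
```

The blue cup and the tea glass both stand mouth down and wholly on the rack by the final camera check. Nothing else looked moved, and I handed the job in at about 45 s; no verdict came back.

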